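# Weigh the coffee pail on the spring hand scale

## Robot

A 6-joint arm with a two-finger parallel gripper is mounted at the origin on the work surface. World frame = base frame: x ahead of the robot, y to its left, z up, the work surface at z = 0. Lengths are in m, angles in degrees, forces in N, time in s.
With the tool pointing down it reaches from about 0.35 to 0.875 m from the base axis. Payload 4.2 kg.
Tool frame: the origin (TCP) lies midway between the tips of the shut fingers; the grasp point (between the pads) lies 19 mm behind it; z points along the fingers, y is the line along which they close (so a half turn about z gives the same grasp; the last joint's range is limited). The gripper opens to 87 mm and grips with 3 to 60 N. Pads are 19 mm wide; open, the fingers measure 117 mm over their backs; the gripper's body (75 mm by 190 mm) begins 51 mm behind the grasp point.
Start: joints at [90.963, 22.042, 0.453, 0, -68.411, -14.817], TCP at [0.15, 0.607, 0.223] pointing down, gripper open.
Joint ranges: [-179.83, 179.83], [-69.29, 118.12], [-61.27, 80.66], [-181.25, 117.63], [-171.15, -9.14], [-177.46, 177.46]. Speed limits (degrees/s): [159.86, 159.86, 180, 180, 180, 180].

## Interface

Orientations are given as a 3x3 rotation matrix whose columns are the frame's x, y, z axes.
In Python, from station import r, cams gives the robot as it stands.
- The arm moves only by the tool play_rows, never from a script. Its argument "commands" is text: rows parted by semicolons, each of 6 numbers parted by spaces: the shift along the world's x, y, z normalised to -1 to 1, where 1 is 30 mm, then the turn, a rotation vector about the world's x, y, z normalised to -1 to 1, where 1 is 0.15 rad. A call has 1 to 20 rows; each row shifts and turns the commanded pose from where the row before left it; what a row does not reach is not made up. A row lasts 1/10 s, in which the tool goes at most 50 mm and 8.59 degrees, less where a joint would pass 70% of its speed; a pose out of reach is approached as far as the arm can. A call with a number of a shift or a turn outside -1 to 1 is refused whole. A call with a gripper value outside its range is refused whole. "grip" is the finger opening in mm, from 0 to 87, set as the call begins (left out, the last holds). The fingers move at their own pace and stop on an object; the grip force is fixed at half the most. Time passes only in rows, so rows that do not move let the fingers close. It gives the time, the measured TCP pose, the force, the opening and the grip force at its end, in the units of the state.
- r.sense(): the state, without advancing time (a new reading comes with each control period).
- cams.capture(name): name is "scene" or "top" or "wrist"; returns (picture, depth): 384x512x3 uint8, blue, green, red; 384x512 float32, m along the optical axis (not along the pixel's ray), 0 where there is no reading.
- cams.camera_info(name): a dict with "mtx" (3x3 intrinsics, pixels), "k1" (the pictures are not rectified: a ray, as slopes to the right and down, at radius r is drawn at 1 + k1 r^2 times it, then the intrinsics apply), "R" (3x3) and "t" (3): a world point X has camera coordinates R X + t. Camera axes: x right, y down, z forward; pixel columns grow to the right and rows downward; lengths in m; the calibration is good to about 2 mm. A picture is of the moment at which its call begins: read the wrist's pose just before it. camera_info takes no time and is no camera call; for the wrist camera it gives the pose at the moment of the call.
- r.finish_job(): hands the job in; it is judged then, once.
The state is a dict: "time_s": time; "joints": joint angles; "joint_velocities": joint speeds; "effort": joint torques, N m; "tcp_pos": TCP position; "ee_rot": TCP orientation; "wrist_force": force on the tool from outside, world axes, zero at the start; "moment": the same for the moment, N m; "gripper_width": opening from 0.0 (shut) to 1.0 (fully open); "gripper_force": force on a finger pad.
Only numpy, scipy, OpenCV 4.12 (cv2) and the standard library are available. Lean on these libraries where they do the work, as an engineer would, in place of code of your own. Each camera call takes 0.05 s, during which the arm holds its last target. There are 200 camera calls.

## Task

Weigh the small copper pail that has the wire bail: draw the spring hand scale up out of its wooden stand by its black crossbar, pass its hook under the top of the bail and lift slowly straight up, so that the spring takes up the weight while the pail still stands, until the pail just hangs clear, between 5 and 15 mm above the table. Let it hang there still for a good second, set it down gently where it stood, unhook, and put the scale back in its stand; never touch the pail with the gripper, pull the spring to its stop or press down on the pail, and leave the other things alone.

Things in the scene. Friction and masses are not known exactly. Their poses are not given: they have to be found in the camera images.
- scale: Spring hand scale, 0.22 kg, upright. Origin: centre of its black crossbar (the grip), 100 mm long along x, 22 mm wide in y, 20 mm high; z up. Below it a flat steel case, 40 x 18 mm (x, y), reaches down to z = -80 mm; a J-hook of 6 mm wire hangs from it on the spring (see hook_seat, hook_tip). At the start the bar rests in the stand and its +x (the hook's open side) points to the robot's left.
- hook_seat (a point): Upper side of the J-hook's lowest point, where the bail comes to sit; with the spring at rest 127 mm straight below the crossbar's centre, underside of the hook at 133 mm. The hook sinks with the spring. Its stem leaves the case on the axis, cranks at 84 to 92 mm below the bar's centre to x = -13 mm and runs down there.
- hook_tip (a point): Top of the hook's free tip, at x = +14 mm of the scale and at rest 111 mm below the crossbar's centre. The mouth of the hook is on the scale's +x side, between this tip and the stem (whose crank is 87 mm below the bar's centre on the axis), so the bail's wire goes in when level with about 99 mm below the bar's centre. Inner width 21 mm.
- hook (a joint): Stretch of the scale's spring in m: 0 at rest, grows as the hook is pulled down out of the case; 110 N per metre; hard stop at 0.085 m.
- stand: Fixed dark wood stand, base 130 x 80 x 8 mm, origin at the centre of its underside. Two posts at x = +-43 mm (18 mm in x, 40 mm in y; tops at 140 mm) carry the crossbar's ends, the bar along x, its centre 150 mm up, the scale's +x to the stand's +x or turned round. Cheeks 4 mm off the bar's sides rise to 152 mm, so the scale goes straight up and down. Between the posts the bar is free for 68 mm.
- pail: Closed round copper pail, 80 mm across (lid 84 mm), lid top at 68 mm, with a rigid upright wire bail (5 mm wire). Its load is unknown: 0.3 to 0.7 kg in all. Origin at the centre of the underside, z up; the bail lies in its y-z plane, its ends at y = +-43 mm, so its top runs along y. The bail is the same from both sides.
- bail_top (a point): Centre of the bail's wire at its highest point, 122 mm above the underside of the pail, on its axis; 54 mm above the lid.
- cezve: Bystander: small open copper coffee pot with a long brass handle, 62 mm high (handle to 83 mm). Leave alone.
- cup_a: Bystander: small white cup, 58 mm wide, 52 mm high. Leave alone.
- cup_b: Bystander: small copper cup, 58 mm wide, 52 mm high. Leave alone.
- bowl: Bystander: brass bowl, 136 mm wide, 48 mm high. Leave alone.
- plain_tin: Bystander: copper tin like the pail but with a lid knob (82 mm high) and no bail. Leave alone.
- spoon: Bystander: brass spoon lying flat. Leave alone.
- jar: Bystander: amber jar, 68 mm wide, 85 mm high. Leave alone.
Mind the look-alikes: they are no part of the job. What is shaped like the stand but blue or purple is not meant. Leave any purple look-alike of the pail alone.

How it is judged:
By the outcome, as a careful person would: the job done as asked, in the order asked, and still so for the second after the job is handed in, with the robot touching nothing.
It also fails if it takes over 72 s, if anything falls off the work surface, if the arm or the gripper's body presses on something with over 40 N, if the wrist force passes 120 N, or if a joint passes its speed limit or range.

## Working session

There is one attempt and no reset: what is moved stays moved. The work goes in short steps, Python scripts to look and compute and a tool call to move; the robot and the scene stay as the last step left them, time stands still between calls to the robot, and variables do not carry over. Pictures are saved under pics/ and viewed, at most 10 in all, crops included, and the job is handed in when it is done.

Besides the shell and the picture viewer there is one more tool, called after "Emit:" by a JSON object that holds its "fn" and its "kwargs". play_rows: Moves the arm, as the interface text tells. Scaled input: -1 to 1 covers 30 mm each way for a shift and 0.15 rad each way for a turn. Its arguments: {"type":"object","properties":{"commands":{"type":"string"},"grip":{"type":"number"}},"required":["commands"]}

```bash
mkdir -p pics; cat > h.py <<'E'
import numpy as np, cv2
from station import r, cams
def cap(n,f):
    i=cams.camera_info(n); p,d=cams.capture(n); cv2.imwrite(f'pics/{f}.png',p); np.savez(f'pics/{f}.npz',d=d,p=p,**{k:np.array(i[k]) for k in('mtx','k1','R','t')})
def pt(f,u,v,z=None,w=2):
    q=np.load(f'pics/{f}.npz'); K=q['mtx'];k=float(q['k1'])
    m=np.array([(u-K[0,2])/K[0,0],(v-K[1,2])/K[1,1]]);s=m.copy()
    for _ in range(20): s=m/(1+k*(s@s))
    ray=np.array([*s,1.]);R=q['R'];t=q['t'].ravel()
    c=-R.T@t; d=R.T@ray
    if z is None:
        a=q['d'][int(v)-w:int(v)+w+1,int(u)-w:int(u)+w+1]; a=a[a>0]
        return c+d*np.median(a)
    return c+d*(z-c[2])/d[2]
E
python3 - <<'E'
from h import *
cap('scene','s0');cap('top','t0')
a=cv2.imread('pics/s0.png');b=cv2.imread('pics/t0.png')
s=r.sense();print(s['time_s'],s['tcp_pos'],s['ee_rot'],s['wrist_force'])
for n in('scene','top'):
    i=cams.camera_info(n);R=np.array(i['R']);print(n,-R.T@np.array(i['t']).ravel(),R)
E
```

```text
0.1 [0.14950374 0.60632754 0.22156982] [[ 9.70871564e-01 -2.39600202e-01 -3.86668201e-04]
 [-2.39600499e-01 -9.70869684e-01 -1.91218703e-03]
 [ 8.27559640e-05  1.94913391e-03 -9.99998097e-01]] [ 0.06749939 -0.71775047  0.04063876]
scene [ 1.13161172 -0.34070623  1.07067178] [[ 0.56128242  0.82743353 -0.01777064]
 [ 0.66206487 -0.46178327 -0.59027647]
 [-0.49662073  0.31954649 -0.80700551]]
top [0.38761654 0.00553731 1.28525607] [[ 0.01005495 -0.99970557 -0.0220831 ]
 [-0.99172084 -0.00714245 -0.12821371]
 [ 0.12801823  0.02318946 -0.99150067]]
```

View pics/s0.png

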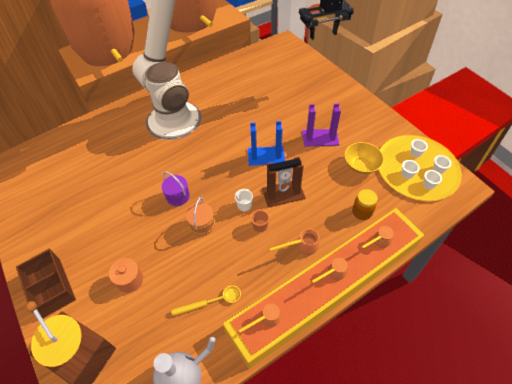

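View pics/t0.png

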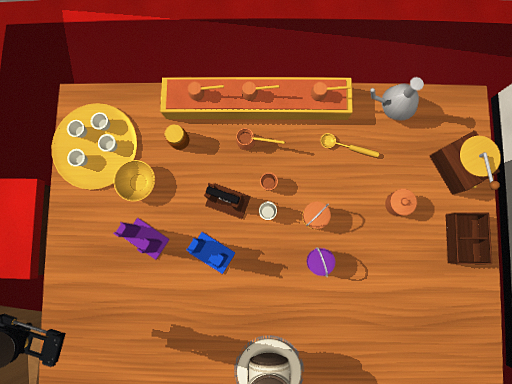

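The copper pail with its bail is at scene (200,217) and top (317,214). The scale in the dark stand is at scene (285,180) and top (227,198). Look-alikes: the purple pail at top (321,262), the knobbed tin at (403,202), and the blue and purple stands at (211,252) and (142,238). The white cup at (268,211) sits between stand and pail. Next is a close crop.

```bash
python3 - <<'E'
from h import *
b=cv2.imread('pics/t0.png')[165:245,190:350]; a=cv2.imread('pics/s0.png')[145:245,170:330]
cv2.imwrite('pics/c0.png',np.vstack([cv2.resize(b,(640,320),interpolation=2)[:,:],cv2.resize(a,(448,280),interpolation=2)[:, :].copy() if 0 else cv2.copyMakeBorder(cv2.resize(a,(448,280),interpolation=2),0,0,0,192,0)]))
E
```

```text
(no output)
```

View pics/c0.png

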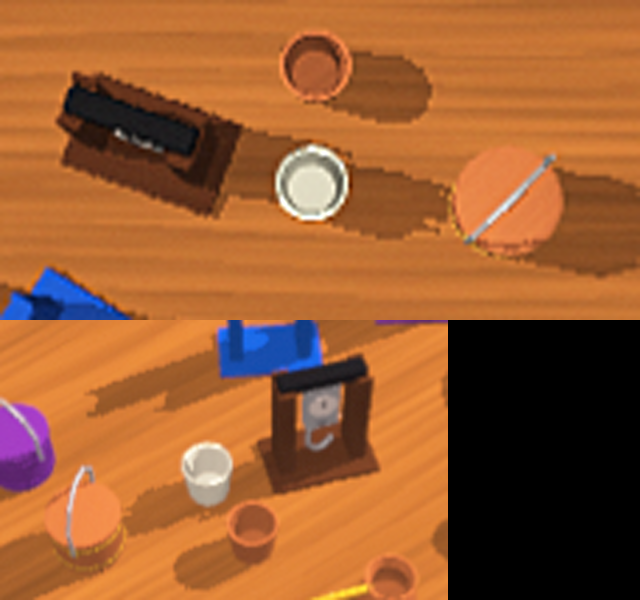

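The crop shows the bar from about top (207,190) to (240,199). The bail runs from about (307,225.5) to (328,204.5). This is the copper pail, upright, with its bail.

```bash
python3 - <<'E'
from h import *
np.set_printoptions(precision=4,suppress=True)
A=pt('t0',206.8,189.5,.16);B=pt('t0',239.2,199.5,.16);print('bar',A,B,(A+B)/2,np.linalg.norm(A-B),np.degrees(np.arctan2(*(A-B)[1::-1])))
print(pt('t0',223,194))
# bail ends at z~.07
C=pt('t0',307,225.7,.075);D=pt('t0',328.2,204.3,.075);print('bail ends',C,D,(C+D)/2,np.linalg.norm(C-D),np.degrees(np.arctan2(*(C-D)[1::-1])))
print('lid',pt('t0',316.5,214.5,.068),'wire',pt('t0',317,214.5,.122),pt('t0',322,217))
print('cup_a',pt('t0',268,211,.052),'cup_b',pt('t0',269,181.5,.052))
# pail depth fit: lid pixels & bail pixels from both cams
for f in('t0','s0'):
    q=np.load(f'pics/{f}.npz');P=[]
    for v in range(150,250):
        for u in range(150,360):
            if q['d'][v,u]>0:P.append(pt(f,u,v,None,0))
    P=np.array(P);c=(C+D)/2
    N=P[np.linalg.norm(P[:,:2]-c[:2],axis=1)<.06]
    L=N[(N[:,2]>.06)&(N[:,2]<.075)];W=N[N[:,2]>.085]
    print(f,'lid',len(L),(L.max(0)+L.min(0))/2,L.max(0)-L.min(0));print('bail',len(W),W[np.argsort(W[:,2])][::max(1,len(W)//12)])
    S=P[(np.linalg.norm(P[:,:2]-((A+B)/2)[:2],axis=1)<.07)&(P[:,2]>.153)&(P[:,2]<.175)]
    m=S[:,:2].mean(0);_,_,V=np.linalg.svd(S[:,:2]-m);pr=(S[:,:2]-m)@V.T;e=(pr.max(0)+pr.min(0))/2
    print('bar',len(S),m+e@V,np.ptp(pr,0),np.degrees(np.arctan2(V[0,1],V[0,0])),S[:,2].mean())
E
```

```text
bar [0.5485 0.1844 0.16  ] [0.5201 0.09   0.16  ] [0.5343 0.1372 0.16  ] 0.098582791247314 73.24907386094306
[0.5357 0.1371 0.1596]
bail ends [ 0.4509 -0.1125  0.075 ] [ 0.5172 -0.1781  0.075 ] [ 0.4841 -0.1453  0.075 ] 0.09321431839069932 135.3172519964265
lid [ 0.486  -0.1427  0.068 ] wire [ 0.4817 -0.1376  0.122 ] [ 0.4785 -0.1596  0.0675]
cup_a [0.4972 0.0071 0.052 ] cup_b [0.5908 0.0046 0.052 ]
t0 lid 525 [ 0.485  -0.1434  0.0668] [0.0809 0.0836 0.0133]
bail 51 [[ 0.5167 -0.1755  0.0884]
 [ 0.452  -0.1137  0.0945]
 [ 0.4578 -0.1191  0.1004]
 [ 0.4606 -0.1188  0.1032]
 [ 0.4633 -0.1184  0.1069]
 [ 0.5052 -0.16    0.1107]
 [ 0.4659 -0.1237  0.1132]
 [ 0.4629 -0.1235  0.1147]
 [ 0.4688 -0.1294  0.1155]
 [ 0.4745 -0.1321  0.1183]
 [ 0.4744 -0.1348  0.1205]
 [ 0.4862 -0.1435  0.122 ]
 [ 0.4801 -0.1373  0.1238]]
bar 271 [0.5344 0.1402] [0.1008 0.0381] 70.57269456551683 0.15833835561909593
s0 lid 474 [ 0.4896 -0.1435  0.0673] [0.0844 0.0816 0.0144]
bail 45 [[ 0.4562 -0.1159  0.0859]
 [ 0.4596 -0.1139  0.0883]
 [ 0.5188 -0.1733  0.0944]
 [ 0.5152 -0.1706  0.0983]
 [ 0.5144 -0.1688  0.1066]
 [ 0.4972 -0.1583  0.1129]
 [ 0.4701 -0.1229  0.1135]
 [ 0.5056 -0.1623  0.1164]
 [ 0.5052 -0.1585  0.1178]
 [ 0.5039 -0.161   0.1185]
 [ 0.474  -0.1309  0.1193]
 [ 0.5011 -0.1557  0.1209]
 [ 0.4983 -0.1504  0.1234]
 [ 0.4931 -0.1473  0.1249]
 [ 0.4863 -0.14    0.126 ]]
bar 231 [0.5386 0.1388] [0.1016 0.0414] -108.68507857197228 0.1591586068518177
```

Emit:
{"fn": "play_rows", "kwargs": {"commands": "0.64 -0.78 0.4 0 0 -0.547;0.64 -0.78 0.4 0 0 -0.547;0.64 -0.78 0.4 0 0 -0.547;0.64 -0.78 0.4 0 0 -0.547;0.64 -0.78 0.4 0 0 -0.547;0.64 -0.78 0.4 0 0 -0.547;0.64 -0.78 0.2 0 0 -0.547;0.64 -0.78 0 0 0 -0.547;0.64 -0.78 0 0 0 -0.547;0.64 -0.78 0 0 0 -0.547;0.64 -0.78 0 0 0 -0.547;0.64 -0.78 0 0 0 -0.547;0.64 -0.78 0 0 0 -0.547;0.64 -0.78 0 0 0 -0.547;0.64 -0.78 0 0 0 -0.547;0.64 -0.78 0 0 0 -0.547;0.64 -0.78 0 0 0 -0.547;0.64 -0.78 0 0 0 -0.547;0.64 -0.78 0 0 0 -0.547;0.64 -0.78 0 0 0 -0.547", "grip": 60}}

```text
time_s: 2.1
tcp_pos: [0.534, 0.1377, 0.3001]
ee_rot: [[-0.31, -0.951, -0.001], [-0.951, 0.31, -0.0], [0.0, 0.001, -1.0]]
wrist_force: [0.8, 0.2, 0.2]
gripper_width: 0.693
gripper_force: 0.0
```

Emit:
{"fn": "play_rows", "kwargs": {"commands": "0 0 0 0 0 0;0 0 0 0 0 0;0 0 0 0 0 0"}}

```text
time_s: 2.4
tcp_pos: [0.5331, 0.1392, 0.3003]
ee_rot: [[-0.306, -0.952, -0.001], [-0.952, 0.306, -0.0], [0.0, 0.001, -1.0]]
wrist_force: [-0.0, 0.3, 0.1]
gripper_width: 0.69
gripper_force: 0.0
```

```bash
python3 - <<'E'
from h import *
cap('wrist','w0')
s=r.sense();print(s['time_s'],s['tcp_pos'],np.degrees(np.arctan2(s['ee_rot'][1][0],s['ee_rot'][0][0])))
i=cams.camera_info('wrist');R=np.array(i['R']);print(-R.T@np.array(i['t']).ravel())
E
```

```text
2.45 [0.53305345 0.13942302 0.30046818] -107.79171564085455
[0.51015097 0.0700078  0.46307327]
```

View pics/w0.png

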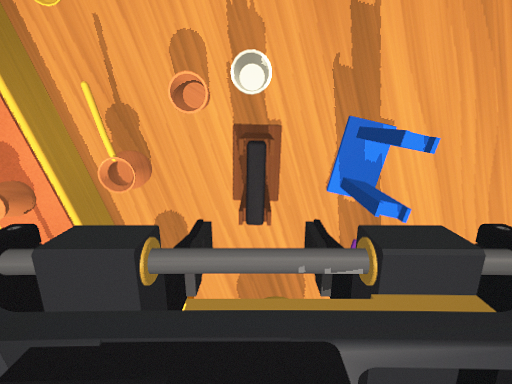

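The wrist view shows the bar from about (258,141) to (255,224), close to midway between the fingers. I'll measure its line from the dark top pixels.

```bash
python3 - <<'E'
from h import *
np.set_printoptions(precision=4,suppress=True)
q=np.load('pics/w0.npz');p=q['p'].astype(int)
M=np.zeros((384,512),bool);M[130:235,235:280]=True
P=[];U=[]
for v,u in zip(*np.where(M&(p.max(2)<50)&(q['d']>0))):
    x=pt('w0',u,v,None,0)
    if .152<x[2]<.17:P.append(x);U.append((u,v))
P=np.array(P);U=np.array(U,np.float32);print(len(P),P.mean(0))
b=cv2.minAreaRect(U);print(b)
bx=cv2.boxPoints(b);W=np.array([pt('w0',a,c,.16)[:2] for a,c in bx]);print(W,W.mean(0))
b=cv2.minAreaRect((P[:,:2]*1000).astype(np.float32));print(b)
E
```

```text
441 [0.5339 0.1314 0.1592]
((255.42843627929688, 182.00765991210938), (18.17567253112793, 82.27259063720703), 1.023030161857605)
[[0.5616 0.1813]
 [0.5293 0.0897]
 [0.5104 0.0962]
 [0.541  0.1883]] [0.5356 0.1389]
((535.7460327148438, 139.0887908935547), (97.24623107910156, 20.93681526184082), 70.53294372558594)
```

Emit:
{"fn": "play_rows", "kwargs": {"commands": "0.05 0 -0.7 0 0 -0.1;0.04 -0.01 -0.7 0 0 0;0 0 -0.7 0 0 0;0 0 -0.7 0 0 0;0 0 -0.7 0 0 0;0 0 -0.7 0 0 0;0 0 -0.6 0 0 0;0 0 -0.45 0 0 0;0 0 -0.3 0 0 0;0 0 -0.08 0 0 0;0 0 0 0 0 0;0 0 0 0 0 0"}}

```text
time_s: 3.65
tcp_pos: [0.5368, 0.1389, 0.1325]
ee_rot: [[-0.321, -0.947, 0.002], [-0.947, 0.321, 0.001], [-0.001, -0.001, -1.0]]
wrist_force: [0.6, 0.1, -0.4]
gripper_width: 0.691
gripper_force: 0.0
```

Emit:
{"fn": "play_rows", "kwargs": {"commands": "0 0 0 0 0 0;0 0 0 0 0 0;0 0 0 0 0 0;0 0 0 0 0 0;0 0 0 0 0 0;0 0 0 0 0 0;0 0 0 0 0 0;0 0 0 0 0 0;0 0 0 0 0 0;0 0 0 0 0 0", "grip": 0}}

```text
time_s: 4.65
tcp_pos: [0.5363, 0.1385, 0.1317]
ee_rot: [[-0.321, -0.947, -0.0], [-0.947, 0.321, -0.0], [0.0, 0.0, -1.0]]
wrist_force: [-1.4, -0.3, 1.0]
gripper_width: 0.25
gripper_force: 30.0
```

Emit:
{"fn": "play_rows", "kwargs": {"commands": "0 0 0.1 0 0 0;0 0 0.2 0 0 0;0 0 0.3 0 0 0;0 0 0.5 0 0 0;0 0 0.6 0 0 0;0 0 0.6 0 0 0;0 0 0.6 0 0 0;0 0 0.6 0 0 0;0 0 0.6 0 0 0;0 0 0.5 0 0 0;0 0 0.3 0 0 0;0 0 0.2 0 0 0;0 0 0 0 0 0;0 0 0 0 0 0;0 0 0 0 0 0"}}

```text
time_s: 6.15
tcp_pos: [0.5359, 0.1384, 0.2837]
ee_rot: [[-0.321, -0.947, -0.002], [-0.947, 0.321, -0.001], [0.001, 0.001, -1.0]]
wrist_force: [-0.3, -0.1, -2.0]
gripper_width: 0.253
gripper_force: 30.0
```

```bash
python3 - <<'E'
from h import *
s=r.sense();print(s['time_s'],s['tcp_pos'],s['wrist_force'],s['moment'],s['gripper_width'],s['gripper_force'])
a=s['ee_rot'];print(np.degrees(np.arctan2(a[1][0],a[0][0])))
E
```

```text
6.15 [0.535923   0.13835774 0.28368328] [-0.30277108 -0.09055619 -2.0122729 ] [ 0.06477899 -0.06067796 -0.01817605] 0.252649780623558 29.96953133493662
-108.74258231427876
```

Emit:
{"fn": "play_rows", "kwargs": {"commands": "-0.08 -0.32 0 0 0 -0.09;-0.15 -0.64 0 0 0 -0.18;-0.15 -0.64 0 0 0 -0.18;-0.15 -0.64 0 0 0 -0.18;-0.15 -0.64 0 0 0 -0.18;-0.15 -0.64 0 0 0 -0.18;-0.15 -0.64 0 0 0 -0.18;-0.15 -0.64 0 0 0 -0.18;-0.15 -0.64 0 0 0 -0.18;-0.15 -0.64 0 0 0 -0.18;-0.15 -0.64 0 0 0 -0.18;-0.15 -0.64 0 0 0 -0.18;-0.15 -0.64 0 0 0 -0.18;-0.15 -0.64 0 0 0 -0.18;-0.15 -0.64 0 0 0 -0.18;-0.15 -0.64 0 0 0 -0.18;-0.1 -0.3 0 0 0 -0.1;0 0 0 0 0 0;0 0 0 0 0 0;0 0 0 0 0 0"}}

```text
time_s: 8.15
tcp_pos: [0.4634, -0.1677, 0.2847]
ee_rot: [[-0.689, -0.725, 0.0], [-0.725, 0.689, 0.0], [-0.0, -0.0, -1.0]]
wrist_force: [0.3, 0.8, -2.6]
gripper_width: 0.248
gripper_force: 30.0
```

```bash
python3 - <<'E'
from h import *
cap('wrist','w1');cap('scene','s1')
s=r.sense();a=s['ee_rot'];print(s['time_s'],s['tcp_pos'],s['wrist_force'],np.degrees(np.arctan2(a[1][0],a[0][0])))
w=cv2.resize(cv2.imread('pics/w1.png'),(400,300)); b=cv2.resize(cv2.imread('pics/s1.png')[125:245,130:290],(400,300),interpolation=2)
cv2.imwrite('pics/c1.png',np.hstack([w,b]))
E
```

```text
8.25 [ 0.46358422 -0.16755053  0.2846491 ] [-0.74878917  0.50962356 -2.41002556] -133.51593728201698
```

View pics/c1.png

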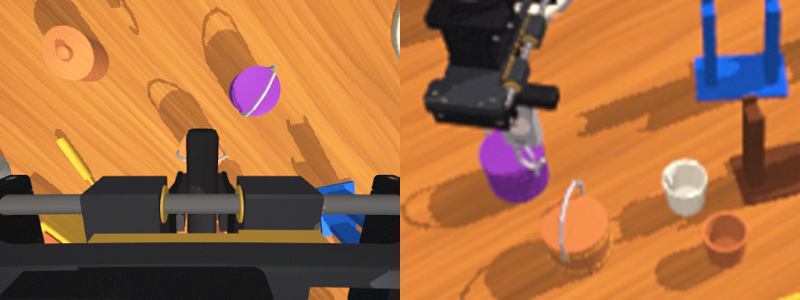

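Emit:
{"fn": "play_rows", "kwargs": {"commands": "0 0 -0.2 0 0 0;0 0 -0.4 0 0 0;0 0 -0.5 0 0 0;0 0 -0.5 0 0 0;0 0 -0.5 0 0 0;0 0 -0.35 0 0 0;0 0 -0.2 0 0 0;0 0 -0.07 0 0 0;0 0 0 0 0 0;0 0 0 0 0 0;0 0 0 0 0 0"}}

```text
time_s: 9.35
tcp_pos: [0.4638, -0.1681, 0.2037]
ee_rot: [[-0.689, -0.725, 0.001], [-0.725, 0.689, -0.0], [-0.001, -0.001, -1.0]]
wrist_force: [-0.1, 0.7, -2.1]
gripper_width: 0.252
gripper_force: 30.0
```

```bash
python3 - <<'E'
from h import *
cap('scene','s2')
s=r.sense();a=s['ee_rot'];print(s['time_s'],s['tcp_pos'],s['wrist_force'],np.degrees(np.arctan2(a[1][0],a[0][0])))
cv2.imwrite('pics/c2.png',cv2.resize(cv2.imread('pics/s2.png')[160:240,150:250],(800,640)[:1]+(600,),interpolation=2) if 0 else cv2.resize(cv2.imread('pics/s2.png')[165:240,150:250],(800,600),interpolation=2))
E
```

```text
9.4 [ 0.46373288 -0.16813463  0.20360012] [-0.75474504  0.07763393 -2.79466816] -133.57076168378734
```

View pics/c2.png

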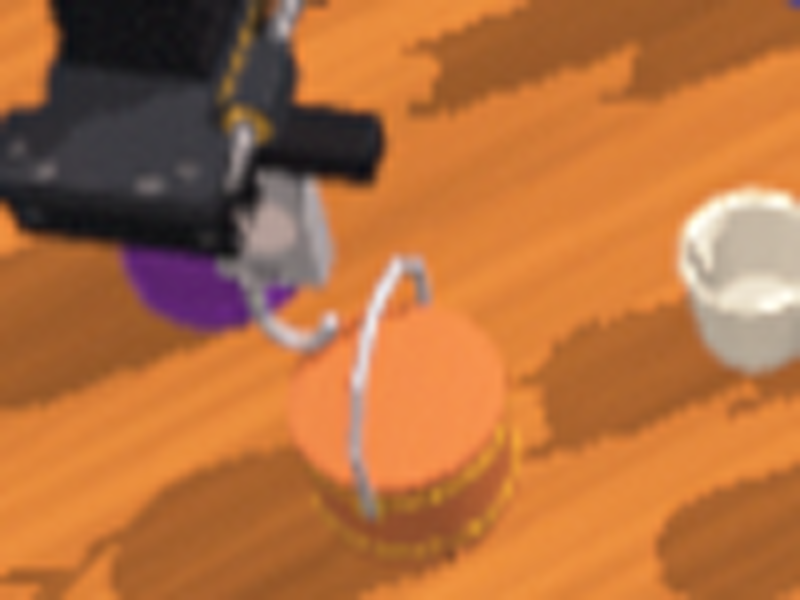

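The hook's mouth faces the bail. The tip is at crop (332,320), and the bail's foot is at about (372,515), with the arch peak near (405,258). I'll check these against projection.

```bash
python3 - <<'E'
from h import *
q=np.load('pics/s2.npz')
def proj(X):
    c=q['R']@np.array(X)+q['t'].ravel();s=c[:2]/c[2];s=s*(1+float(q['k1'])*(s@s));k=q['mtx']
    u=np.array([k[0,0]*s[0]+k[0,2],k[1,1]*s[1]+k[1,2]]);return ((u-[150,165])*8).round()
T=np.array([.4638,-.1681,.2037+.0183]);x=np.array([.689,.725,0])
print('tip',proj(T+.014*x-[0,0,.111]),'seat under',proj(T-[0,0,.133]),'bar end',proj(T+.05*x))
P=np.array([.487,-.1438,0]);y=np.array([-.725,.689,0])
for a in(-.043,.0,.043):
    print(a,proj(P+a*y+[0,0,.068 if a else .122]))
for a in(-.03,-.02,-.01,.01,.02,.03): print(a,proj(P+a*y+[0,0,.068+.054*np.sqrt(1-(a/.043)**2)]))
for d in(.042*x,-.042*x,.042*y,-.042*y):print('lid',proj(P+d+[0,0,.068]))
print('1cm x',proj(P+[.01,0,.122])-proj(P+[0,0,.122]),proj(P+[0,.01,.122])-proj(P+[0,0,.122]))
E
```

```text
tip [323. 318.] seat under [296. 346.] bar end [373. 149.]
-0.043 [362. 484.]
0.0 [369. 308.]
0.043 [418. 296.]
-0.03 [355. 399.]
-0.02 [358. 363.]
-0.01 [363. 333.]
0.01 [377. 288.]
0.02 [385. 274.]
0.03 [396. 266.]
lid [497. 402.]
lid [284. 374.]
lid [417. 298.]
lid [362. 482.]
1cm x [14. 19.] [ 24. -12.]
```

Emit:
{"fn": "play_rows", "kwargs": {"commands": "0.06 0.06 0 0 0 0;0.1 0.1 0 0 0 0;0.1 0.11 0 0 0 0;0.1 0.11 0 0 0 0;0.1 0.11 0 0 0 0;0.1 0.1 0 0 0 0;0.1 0.1 0 0 0 0;0.07 0.08 0 0 0 0;0.04 0.04 0 0 0 0;0 0 0 0 0 0;0 0 0 0 0 0;0 0 0 0 0 0"}}

```text
time_s: 10.6
tcp_pos: [0.4864, -0.1439, 0.203]
ee_rot: [[-0.689, -0.724, -0.0], [-0.724, 0.689, 0.0], [0.0, 0.0, -1.0]]
wrist_force: [0.1, -0.1, -3.1]
gripper_width: 0.251
gripper_force: 30.0
```

```bash
python3 - <<'E'
from h import *
cap('scene','s3')
s=r.sense();a=s['ee_rot'];print(s['time_s'],s['tcp_pos'],s['wrist_force'],np.degrees(np.arctan2(a[1][0],a[0][0])))
cv2.imwrite('pics/c3.png',cv2.resize(cv2.imread('pics/s3.png')[165:240,150:250],(800,600),interpolation=2))
E
```

```text
10.65 [ 0.48638985 -0.14390552  0.20308238] [ 0.74608392  0.06286972 -2.25946509] -133.58567094559172
```

View pics/c3.png

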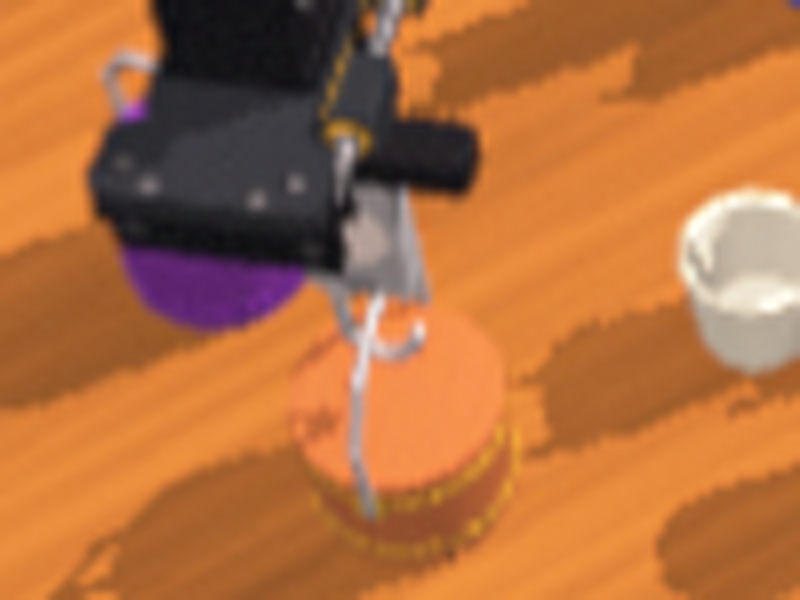

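The bail is inside the hook, at crop (375,310), between the stem and the tip. Now the slow lift.

Emit:
{"fn": "play_rows", "kwargs": {"commands": "0 0 0.08 0 0 0;0 0 0.12 0 0 0;0 0 0.12 0 0 0;0 0 0.12 0 0 0;0 0 0.12 0 0 0;0 0 0.08 0 0 0;0 0 0.06 0 0 0;0 0 0.06 0 0 0;0 0 0.06 0 0 0;0 0 0.06 0 0 0;0 0 0.06 0 0 0;0 0 0.06 0 0 0;0 0 0.06 0 0 0;0 0 0.06 0 0 0;0 0 0.06 0 0 0;0 0 0.06 0 0 0;0 0 0.06 0 0 0;0 0 0.06 0 0 0;0 0 0.06 0 0 0;0 0 0.06 0 0 0"}}

```text
time_s: 12.65
tcp_pos: [0.4864, -0.1438, 0.2474]
ee_rot: [[-0.689, -0.724, -0.0], [-0.724, 0.689, 0.0], [0.0, 0.0, -1.0]]
wrist_force: [0.8, 0.1, -4.1]
gripper_width: 0.249
gripper_force: 30.0
```

Emit:
{"fn": "play_rows", "kwargs": {"commands": "0 0 0.06 0 0 0;0 0 0.06 0 0 0;0 0 0.06 0 0 0;0 0 0.04 0 0 0;0 0 0 0 0 0;0 0 0 0 0 0;0 0 0 0 0 0"}}

```text
time_s: 13.35
tcp_pos: [0.4864, -0.1438, 0.2539]
ee_rot: [[-0.689, -0.724, -0.0], [-0.724, 0.689, 0.0], [0.0, 0.0, -1.0]]
wrist_force: [-0.6, -0.4, -4.6]
gripper_width: 0.25
gripper_force: 30.0
```

```bash
cat >> h.py <<'E'
def look(f,n=5):
    cap('scene',f)
    F=[]
    for k in range(n):
        cams.capture('top');F.append(r.sense()['wrist_force'])
    s=r.sense();print(s['time_s'],np.round(s['tcp_pos'],4),'F',np.mean(F,0).round(2))
    q=np.load(f'pics/{f}.npz');q0=np.load('pics/s0.npz')
    b=(slice(208,228),slice(188,210)) # lid area
    L=[]
    for v in range(195,240):
        for u in range(175,225):
            if q['d'][v,u]>0:L.append(pt(f,u,v,None,0))
    L=np.array(L);m=np.linalg.norm(L[:,:2]-[.4885,-.1435],axis=1)
    h=L[(m<.035)&(L[:,2]>.05)&(L[:,2]<.1)];print('lid z',len(h),np.median(h[:,2]).round(4))
    e=L[(m<.046)&(L[:,2]>.055)&(L[:,2]<.1)];print('lid ctr',((e.max(0)+e.min(0))/2).round(4))
E
sed -i "s/^    q=np.load(f'pics\/{f}.npz'); K/    q=f if isinstance(f,dict) else dict(np.load(f'pics\/{f}.npz')); K/" h.py
sed -i "s/    q=np.load(f'pics\/{f}.npz');q0.*/    q=dict(np.load(f'pics\/{f}.npz'));f=q/" h.py
python3 -c "
from h import *
look('s4')"
```

```text
13.65 [ 0.4865 -0.1438  0.254 ] F [ 0.03  0.01 -4.86]
lid z 316 0.0687
lid ctr [ 0.49   -0.144   0.0776]
```

Emit:
{"fn": "play_rows", "kwargs": {"commands": "0 0 0.04 0 0 0;0 0 0.05 0 0 0;0 0 0.05 0 0 0;0 0 0.05 0 0 0;0 0 0.05 0 0 0;0 0 0.05 0 0 0;0 0 0.04 0 0 0;0 0 0 0 0 0;0 0 0 0 0 0;0 0 0 0 0 0"}}

```text
time_s: 14.65
tcp_pos: [0.4865, -0.1438, 0.2638]
ee_rot: [[-0.689, -0.724, -0.0], [-0.724, 0.689, 0.0], [0.0, 0.0, -1.0]]
wrist_force: [-0.3, -0.4, -7.1]
gripper_width: 0.248
gripper_force: 30.0
```

```bash
python3 -c "
from h import *
look('s5')"
```

```text
14.95 [ 0.4865 -0.1438  0.2639] F [-0.32  0.25 -5.97]
lid z 316 0.0683
lid ctr [ 0.4893 -0.1436  0.0766]
```

Emit:
{"fn": "play_rows", "kwargs": {"commands": "0 0 0.04 0 0 0;0 0 0.05 0 0 0;0 0 0.05 0 0 0;0 0 0.04 0 0 0;0 0 0.02 0 0 0;0 0 0 0 0 0;0 0 0 0 0 0;0 0 0 0 0 0"}}

```text
time_s: 15.75
tcp_pos: [0.4865, -0.1438, 0.2699]
ee_rot: [[-0.689, -0.724, -0.0], [-0.724, 0.689, 0.0], [0.0, 0.0, -1.0]]
wrist_force: [0.0, -0.7, -5.8]
gripper_width: 0.249
gripper_force: 30.0
```

```bash
python3 -c "
from h import *
look('s6')"
```

```text
16.05 [ 0.4865 -0.1438  0.2699] F [-0.05 -0.13 -6.85]
lid z 310 0.0688
lid ctr [ 0.489  -0.1443  0.0772]
```

Emit:
{"fn": "play_rows", "kwargs": {"commands": "0 0 0.04 0 0 0;0 0 0.05 0 0 0;0 0 0.05 0 0 0;0 0 0.04 0 0 0;0 0 0.02 0 0 0;0 0 0 0 0 0;0 0 0 0 0 0"}}

```text
time_s: 16.75
tcp_pos: [0.4865, -0.1438, 0.2759]
ee_rot: [[-0.689, -0.724, -0.0], [-0.724, 0.689, 0.0], [0.0, 0.0, -1.0]]
wrist_force: [0.3, 0.1, -8.2]
gripper_width: 0.253
gripper_force: 30.0
```

```bash
python3 -c "
from h import *
look('s7')"
```

```text
17.05 [ 0.4865 -0.1438  0.2759] F [-0.2   0.16 -7.33]
lid z 312 0.0685
lid ctr [ 0.489  -0.1436  0.0766]
```

Emit:
{"fn": "play_rows", "kwargs": {"commands": "0 0 0.03 0 0 0;0 0 0.05 0 0 0;0 0 0.04 0 0 0;0 0 0.02 0 0 0;0 0 0 0 0 0;0 0 0 0 0 0"}}

```text
time_s: 17.65
tcp_pos: [0.4865, -0.1438, 0.2801]
ee_rot: [[-0.689, -0.724, -0.0], [-0.724, 0.689, 0.0], [0.0, 0.0, -1.0]]
wrist_force: [0.0, -1.0, -8.1]
gripper_width: 0.247
gripper_force: 30.0
```

```bash
python3 -c "
from h import *
look('s8')"
```

```text
17.95 [ 0.4865 -0.1438  0.2801] F [ 0.36  0.27 -8.17]
lid z 317 0.0684
lid ctr [ 0.4893 -0.1437  0.0769]
```

Emit:
{"fn": "play_rows", "kwargs": {"commands": "0 0 0.03 0 0 0;0 0 0.05 0 0 0;0 0 0.05 0 0 0;0 0 0.03 0 0 0;0 0 0 0 0 0;0 0 0 0 0 0"}}

```text
time_s: 18.55
tcp_pos: [0.4865, -0.1438, 0.2849]
ee_rot: [[-0.689, -0.724, -0.0], [-0.724, 0.689, 0.0], [0.0, 0.0, -1.0]]
wrist_force: [-0.3, 0.8, -8.8]
gripper_width: 0.248
gripper_force: 30.0
```

```bash
python3 -c "
from h import *
look('s9')"
```

```text
18.85 [ 0.4865 -0.1438  0.2849] F [-0.14 -0.16 -8.21]
lid z 326 0.0695
lid ctr [ 0.4882 -0.1432  0.0771]
```

Emit:
{"fn": "play_rows", "kwargs": {"commands": "0 0 0.03 0 0 0;0 0 0.05 0 0 0;0 0 0.05 0 0 0;0 0 0.03 0 0 0;0 0 0 0 0 0;0 0 0 0 0 0"}}

```text
time_s: 19.45
tcp_pos: [0.4865, -0.1438, 0.2898]
ee_rot: [[-0.689, -0.724, 0.0], [-0.724, 0.689, 0.0], [-0.0, -0.0, -1.0]]
wrist_force: [0.0, 0.0, -8.1]
gripper_width: 0.247
gripper_force: 30.0
```

```bash
python3 -c "
from h import *
look('s10')"
```

```text
19.75 [ 0.4865 -0.1438  0.2897] F [ 0.04  0.06 -8.31]
lid z 319 0.0742
lid ctr [ 0.489  -0.1428  0.0778]
```

Emit:
{"fn": "play_rows", "kwargs": {"commands": "0 0 0.03 0 0 0;0 0 0.05 0 0 0;0 0 0.05 0 0 0;0 0 0.02 0 0 0;0 0 0 0 0 0;0 0 0 0 0 0;0 0 0 0 0 0;0 0 0 0 0 0;0 0 0 0 0 0;0 0 0 0 0 0;0 0 0 0 0 0"}}

```text
time_s: 20.85
tcp_pos: [0.4865, -0.1438, 0.2942]
ee_rot: [[-0.689, -0.725, -0.0], [-0.725, 0.689, 0.0], [0.0, 0.0, -1.0]]
wrist_force: [0.6, 0.6, -8.3]
gripper_width: 0.248
gripper_force: 30.0
```

```bash
python3 -c "
from h import *
look('s11')"
```

```text
21.15 [ 0.4865 -0.1438  0.2942] F [ 0.08 -0.33 -8.22]
lid z 314 0.0786
lid ctr [ 0.4882 -0.143   0.0776]
```

Emit:
{"fn": "play_rows", "kwargs": {"commands": "0 0 0 0 0 0;0 0 0 0 0 0;0 0 0 0 0 0;0 0 0 0 0 0;0 0 0 0 0 0;0 0 0 0 0 0;0 0 0 0 0 0;0 0 0 0 0 0;0 0 0 0 0 0;0 0 0 0 0 0;0 0 0 0 0 0;0 0 0 0 0 0;0 0 0 0 0 0;0 0 0 0 0 0;0 0 0 0 0 0"}}

```text
time_s: 22.65
tcp_pos: [0.4865, -0.1438, 0.2943]
ee_rot: [[-0.689, -0.725, 0.0], [-0.725, 0.689, 0.0], [-0.0, 0.0, -1.0]]
wrist_force: [1.1, -0.3, -9.4]
gripper_width: 0.251
gripper_force: 30.0
```

```bash
python3 -c "
from h import *
look('s12')"
```

```text
22.95 [ 0.4865 -0.1438  0.2942] F [-0.04 -0.04 -8.24]
lid z 321 0.0783
lid ctr [ 0.4877 -0.1427  0.0774]
```

Emit:
{"fn": "play_rows", "kwargs": {"commands": "0 0 -0.03 0 0 0;0 0 -0.04 0 0 0;0 0 -0.04 0 0 0;0 0 -0.04 0 0 0;0 0 -0.04 0 0 0;0 0 -0.04 0 0 0;0 0 -0.03 0 0 0;0 0 -0.03 0 0 0;0 0 -0.02 0 0 0;0 0 -0.02 0 0 0;0 0 -0.02 0 0 0;0 0 -0.02 0 0 0;0 0 -0.03 0 0 0;0 0 -0.05 0 0 0;0 0 -0.07 0 0 0;0 0 -0.08 0 0 0;0 0 -0.08 0 0 0;0 0 -0.08 0 0 0;0 0 -0.08 0 0 0;0 0 -0.08 0 0 0"}}

```text
time_s: 24.95
tcp_pos: [0.4866, -0.1438, 0.2666]
ee_rot: [[-0.689, -0.725, 0.0], [-0.725, 0.689, -0.0], [-0.0, -0.0, -1.0]]
wrist_force: [-0.6, 1.0, -6.6]
gripper_width: 0.247
gripper_force: 30.0
```

Emit:
{"fn": "play_rows", "kwargs": {"commands": "0 0 -0.08 0 0 0;0 0 -0.1 0 0 0;0 0 -0.1 0 0 0;0 0 -0.1 0 0 0;0 0 -0.1 0 0 0;0 0 -0.1 0 0 0;0 0 -0.1 0 0 0;0 0 -0.1 0 0 0;0 0 -0.1 0 0 0;0 0 -0.1 0 0 0;0 0 -0.1 0 0 0;0 0 -0.1 0 0 0;0 0 -0.1 0 0 0;0 0 -0.1 0 0 0;0 0 -0.1 0 0 0;0 0 -0.1 0 0 0;0 0 -0.1 0 0 0;0 0 -0.1 0 0 0;0 0 0 0 0 0;0 0 0 0 0 0"}}

```text
time_s: 26.95
tcp_pos: [0.4866, -0.1438, 0.2132]
ee_rot: [[-0.689, -0.725, 0.0], [-0.725, 0.689, -0.0], [0.0, -0.0, -1.0]]
wrist_force: [-0.9, 0.7, -2.2]
gripper_width: 0.25
gripper_force: 30.0
```

```bash
python3 -c "
from h import *
look('s13')"
```

```text
27.25 [ 0.4866 -0.1438  0.2134] F [-0.26 -0.05 -2.26]
lid z 299 0.0685
lid ctr [ 0.4886 -0.1422  0.0776]
```

Emit:
{"fn": "play_rows", "kwargs": {"commands": "0 0 -0.08 0 0 0;0 0 -0.1 0 0 0;0 0 -0.09 0 0 0;0 0 -0.05 0 0 0;0 0 -0.02 0 0 0;0 0 0 0 0 0;0 0 0 0 0 0"}}

```text
time_s: 27.95
tcp_pos: [0.4866, -0.1438, 0.2031]
ee_rot: [[-0.689, -0.725, 0.0], [-0.725, 0.689, -0.0], [-0.0, -0.0, -1.0]]
wrist_force: [-0.3, -1.2, -2.7]
gripper_width: 0.247
gripper_force: 30.0
```

```bash
python3 -c "
from h import *
look('s14')
cv2.imwrite('pics/c14.png',cv2.resize(cv2.imread('pics/s14.png')[165:240,150:250],(800,600),interpolation=2))"
```

```text
28.25 [ 0.4865 -0.1438  0.2031] F [ 0.08  0.15 -2.01]
lid z 309 0.0687
lid ctr [ 0.488  -0.1421  0.0775]
```

View pics/c14.png

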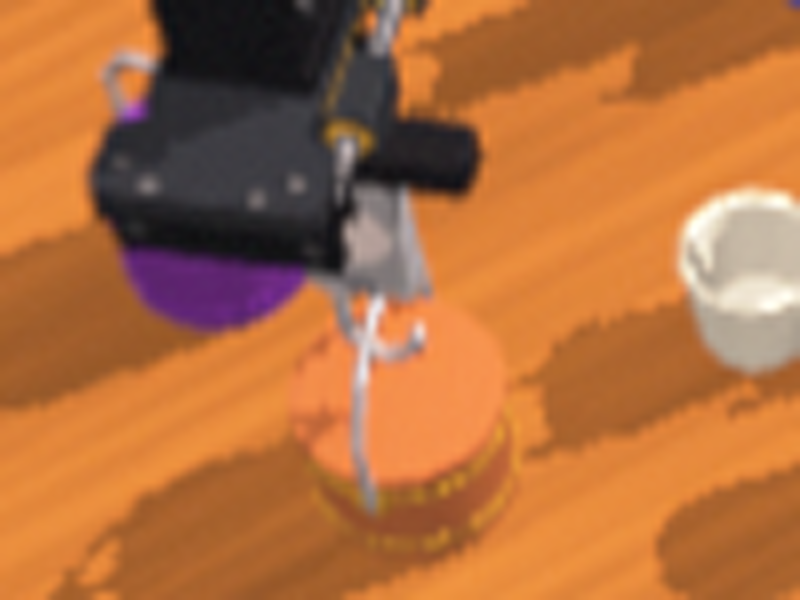

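The pail stands back on its spot and the bail is free in the mouth. Next I back the hook out, rise and return to above the stand.

Emit:
{"fn": "play_rows", "kwargs": {"commands": "-0.06 -0.06 0 0 0 0;-0.1 -0.1 0 0 0 0;-0.1 -0.11 0 0 0 0;-0.1 -0.11 0 0 0 0;-0.1 -0.11 0 0 0 0;-0.1 -0.1 0 0 0 0;-0.1 -0.1 0 0 0 0;-0.07 -0.08 0 0 0 0;-0.07 -0.07 0 0 0 0;0 0 0 0 0 0;0 0 0 0 0 0"}}

```text
time_s: 29.35
tcp_pos: [0.4626, -0.169, 0.2031]
ee_rot: [[-0.689, -0.724, 0.0], [-0.724, 0.689, -0.0], [-0.0, -0.0, -1.0]]
wrist_force: [0.8, 0.1, -1.5]
gripper_width: 0.248
gripper_force: 30.0
```

```bash
python3 -c "
from h import *
look('s15',2)"
```

```text
29.5 [ 0.4626 -0.1689  0.203 ] F [-0.19 -0.27 -2.07]
lid z 324 0.0683
lid ctr [ 0.4872 -0.1418  0.0774]
```

Emit:
{"fn": "play_rows", "kwargs": {"commands": "0 0 0.2 0 0 0;0 0 0.4 0 0 0;0 0 0.5 0 0 0;0 0 0.5 0 0 0;0 0 0.5 0 0 0;0 0 0.4 0 0 0;0 0 0.2 0 0 0;0 0 0.1 0 0 0;0 0 0 0 0 0;0 0 0 0 0 0"}}

```text
time_s: 30.5
tcp_pos: [0.4621, -0.1689, 0.2864]
ee_rot: [[-0.689, -0.724, -0.001], [-0.724, 0.689, 0.0], [0.001, 0.001, -1.0]]
wrist_force: [0.6, 0.4, -2.8]
gripper_width: 0.251
gripper_force: 30.0
```

```bash
python3 -c "
from h import *
s=r.sense();a=s['ee_rot'];p=s['tcp_pos'];y=np.degrees(np.arctan2(a[1][0],a[0][0]));print(s['time_s'],p,y,s['gripper_width'])
print((np.array([.5361,.1385,.2850])-p)/.03,np.radians(-108.74-y)/.15)"
```

```text
30.5 [ 0.46214322 -0.1689028   0.28636186] -133.5799565139384 0.2509798731664614
[ 2.46522589 10.24676016 -0.04539532] 2.890260181469588
```

Emit:
{"fn": "play_rows", "kwargs": {"commands": "0.08 0.32 0 0 0 0.09;0.154 0.64 0 0 0 0.18;0.154 0.64 0 0 0 0.18;0.154 0.64 0 0 0 0.18;0.154 0.64 0 0 0 0.18;0.154 0.64 0 0 0 0.18;0.154 0.64 0 0 0 0.18;0.154 0.64 0 0 0 0.18;0.154 0.64 0 0 0 0.18;0.154 0.64 0 0 0 0.18;0.154 0.64 0 0 0 0.18;0.154 0.64 0 0 0 0.18;0.154 0.64 0 0 0 0.18;0.154 0.64 0 0 0 0.18;0.154 0.64 0 0 0 0.18;0.154 0.64 0 0 0 0.18;0.08 0.32 0 0 0 0.1;0 0 0 0 0 0;0 0 0 0 0 0;0 0 0 0 0 0"}}

```text
time_s: 32.5
tcp_pos: [0.5364, 0.1376, 0.2871]
ee_rot: [[-0.322, -0.947, -0.0], [-0.947, 0.322, -0.0], [0.0, 0.0, -1.0]]
wrist_force: [0.5, 0.3, -2.2]
gripper_width: 0.25
gripper_force: 30.0
```

Emit:
{"fn": "play_rows", "kwargs": {"commands": "0 0 0 0 0 0;0 0 0 0 0 0;0 0 0 0 0 0"}}

```text
time_s: 32.8
tcp_pos: [0.5366, 0.1378, 0.2872]
ee_rot: [[-0.322, -0.947, 0.0], [-0.947, 0.322, 0.0], [-0.0, -0.0, -1.0]]
wrist_force: [0.6, -0.6, -2.5]
gripper_width: 0.248
gripper_force: 30.0
```

```bash
python3 -c "
from h import *
s=r.sense();a=s['ee_rot'];p=s['tcp_pos'];y=np.degrees(np.arctan2(a[1][0],a[0][0]));print(s['time_s'],p,y,s['gripper_width'])
print((np.array([.5361,.1385,.1317])-p)/.03,np.radians(-108.74-y)/.15)"
```

```text
32.8 [0.53659402 0.13783298 0.28721561] -108.77073466951609 0.24827951715828814
[-0.01646736  0.02223386 -5.18385351] 0.0035761411837877074
```

Emit:
{"fn": "play_rows", "kwargs": {"commands": "-0.016 0.022 -0.2 0 0 0;0 0 -0.4 0 0 0;0 0 -0.5 0 0 0;0 0 -0.5 0 0 0;0 0 -0.5 0 0 0;0 0 -0.5 0 0 0;0 0 -0.5 0 0 0;0 0 -0.5 0 0 0;0 0 -0.5 0 0 0;0 0 -0.4 0 0 0;0 0 -0.2 0 0 0;0 0 -0.1 0 0 0;0 0 -0.05 0 0 0;0 0 0 0 0 0;0 0 0 0 0 0"}}

```text
time_s: 34.3
tcp_pos: [0.5365, 0.139, 0.1422]
ee_rot: [[-0.321, -0.947, 0.001], [-0.947, 0.321, 0.001], [-0.001, -0.001, -1.0]]
wrist_force: [-0.4, 0.5, -2.2]
gripper_width: 0.249
gripper_force: 30.0
```

Emit:
{"fn": "play_rows", "kwargs": {"commands": "0 0 -0.06 0 0 0;0 0 -0.06 0 0 0;0 0 -0.06 0 0 0;0 0 -0.06 0 0 0;0 0 -0.05 0 0 0;0 0 -0.03 0 0 0;0 0 0 0 0 0;0 0 0 0 0 0;0 0 0 0 0 0"}}

```text
time_s: 35.2
tcp_pos: [0.5362, 0.1389, 0.132]
ee_rot: [[-0.321, -0.947, 0.0], [-0.947, 0.321, 0.0], [-0.0, -0.0, -1.0]]
wrist_force: [-0.1, -0.2, -2.2]
gripper_width: 0.247
gripper_force: 30.0
```

Emit:
{"fn": "play_rows", "kwargs": {"commands": "0 0 -0.02 0 0 0;0 0 0 0 0 0;0 0 0 0 0 0"}}

```text
time_s: 35.5
tcp_pos: [0.5363, 0.1389, 0.1317]
ee_rot: [[-0.321, -0.947, 0.0], [-0.947, 0.321, 0.0], [-0.0, -0.0, -1.0]]
wrist_force: [-0.1, -0.3, 0.7]
gripper_width: 0.254
gripper_force: 30.0
```

Emit:
{"fn": "play_rows", "kwargs": {"commands": "0 0 0 0 0 0;0 0 0 0 0 0;0 0 0 0 0 0;0 0 0 0 0 0;0 0 0 0 0 0;0 0 0 0 0 0", "grip": 56}}

```text
time_s: 36.1
tcp_pos: [0.5362, 0.1389, 0.1314]
ee_rot: [[-0.321, -0.947, 0.0], [-0.947, 0.321, 0.0], [-0.0, -0.0, -1.0]]
wrist_force: [0.1, -0.1, -0.2]
gripper_width: 0.625
gripper_force: 0.0
```

Emit:
{"fn": "play_rows", "kwargs": {"commands": "0 0 0.1 0 0 0;0 0 0.3 0 0 0;0 0 0.5 0 0 0;0 0 0.6 0 0 0;0 0 0.6 0 0 0;0 0 0.6 0 0 0;0 0 0.6 0 0 0;0 0 0.6 0 0 0;0 0 0.6 0 0 0;0 0 0.5 0 0 0;0 0 0.3 0 0 0;0 0 0 0 0 0;0 0 0 0 0 0"}}

```text
time_s: 37.4
tcp_pos: [0.5358, 0.1388, 0.29]
ee_rot: [[-0.321, -0.947, -0.001], [-0.947, 0.321, 0.0], [0.0, 0.001, -1.0]]
wrist_force: [-0.4, 0.1, 0.1]
gripper_width: 0.642
gripper_force: 0.0
```

```bash
python3 - <<'E'
from h import *
look('s16',2)
cap('wrist','w16')
cv2.imwrite('pics/c16.png',np.hstack([cv2.resize(cv2.imread('pics/w16.png'),(400,300)),cv2.resize(cv2.imread('pics/s16.png')[115:245,150:323],(400,300),interpolation=2)]))
E
```

```text
37.55 [0.5357 0.1387 0.2893] F [-0.41  0.04 -0.15]
lid z 318 0.0685
lid ctr [ 0.4873 -0.1421  0.0769]
```

View pics/c16.png

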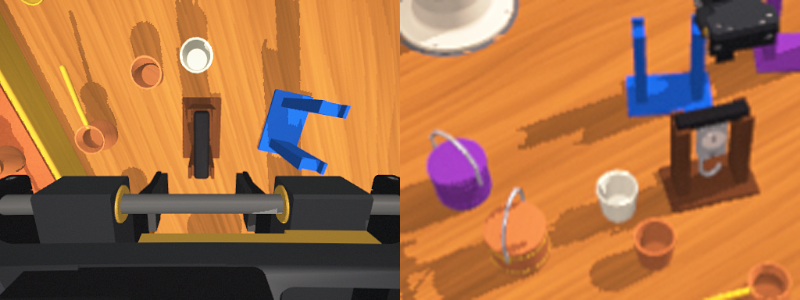

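The scale is back in its stand at crop (712,150), with the bar seated. The pail stands upright at (515,235), and the other things are where they were.

```bash
python3 -c "
from station import r
print(r.finish_job())"
```

```text
the job is handed in; nothing more can be done
None
```

The pail weighs about 0.6 kg: it hung still about 10 mm clear for around 2 s, was set down within about 2 mm of where it stood, and the scale is back in its stand; I handed the job in at about 38 s, and no verdict was shown.

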